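Fetch the calibration weight from behind the glassware

TASK

Clear the bottle, the measuring cylinder and the flask out of the tray so that all three stand on the rubber mat, then fetch the small steel calibration weight from behind them and set it down gently in the middle of the balance pan. After that, put the bottle, the cylinder and the flask back in the tray, each on the very spot where it stood at the start. Keep all four upright, and leave the sieve, the beaker and the small dish where they are.

Things in the scene. Friction and masses are not known exactly. Their poses are not given: they have to be found in the camera images.
- bottle: loose amber reagent bottle, 150 mm tall, 0.18 to 0.35 kg: body 52 mm in diameter up to 102 mm, shoulder narrowing to 118 mm, then a black cap 34 mm in diameter from 118 to 150 mm, a good place to grip. Origin: centre of the underside; z up the axis. Stands on one of the tray's three pads, which one varies
- cylinder: loose white plastic measuring cylinder, 165 mm tall, 0.11 to 0.22 kg: foot disc 62 mm in diameter and 10 mm thick, then a straight tube 34 mm in outer diameter, 3 mm wall, open at the top. Origin: centre of the underside; z up the axis. Stands on another of the three pads
- flask: loose white plastic conical flask, 140 mm tall, 0.14 to 0.28 kg: base 66 mm in diameter, cone narrowing to 30 mm at 82 mm height, straight neck 30 mm in diameter from 82 to 126 mm (a thin lip at 122 to 125 mm is only for show), then a dark stopper 24 mm in diameter from 126 to 140 mm. Origin: centre of the underside; z up the axis. Stands on the remaining pad
- weight: loose polished steel calibration weight, 200 g, 52 mm tall: body 30 mm in diameter up to 34 mm, neck 12 mm in diameter, knob 20 mm in diameter from 40 to 52 mm. Origin: centre of the underside; z up. Stands in the tray hemmed in between the three vessels, on the side away from the robot
- tray: fixed grey spill tray, 190 mm (x) by 260 mm (y), rim 14 mm high and 4 mm thick, floor 4 mm above the bench. Origin: centre of the underside. Three dark round pads 70 mm in diameter, flush with the floor, centred at tray (x, y) = (-18, 0), (20, 64) and (20, -64) mm; each vessel stands within 3 mm of a pad's centre. The weight starts within 5 mm of (39, 0) mm
- mat: fixed dark rubber mat, 300 mm (x) by 150 mm (y), 3 mm thick, flat on the bench to one side of the tray, left or right. Origin: centre of the underside. The side area for the vessels
- balance: fixed white bench balance, 200 mm (x) by 160 mm (y), housing 54 mm high, with a round steel pan 110 mm in diameter; the top of the pan is 65 mm above the bench. Origin: bench level directly under the pan's centre; the housing runs from x = -120 to +80 mm, dark display at -x. On the other side of the tray from the mat
- sieve: bystander, loose: round steel test sieve, 100 mm in diameter, 45 mm tall, on the bench between robot and tray. Origin: centre of the underside. Leave alone
- beaker: bystander, loose: clear plastic beaker, 64 mm in diameter at the rim, 75 mm tall, on the bench at the far left. Origin: centre of the underside. Leave alone
- dish: bystander, loose: small clear lidded dish, 49 mm in diameter, 15 mm tall, in the tray near its right front corner (tray -x, -y). Origin: centre of the underside. Leave alone

How it is judged:
By the outcome, as a careful person would: the job done as asked, in the order asked, and still so for the second after the job is handed in, with the robot touching nothing.
It also fails if it takes over 144 s, if anything falls off the work surface, if the arm or the gripper's body presses on something with over 40 N, if the wrist force passes 120 N, or if a joint passes its speed limit or range.

ROBOT

A 6-joint arm with a two-finger parallel gripper is mounted at the origin on the work surface. World frame = base frame: x ahead of the robot, y to its left, z up, the work surface at z = 0. Lengths are in mm, angles in rad, forces in N, time in s.
With the tool pointing down it reaches from about 300 to 875 mm from the base axis. Payload 6.4 kg.
Tool frame: the origin (TCP) lies at the very end of the fingers, on their centre line; the grasp point (between the pads) lies 19 mm behind it; z points along the fingers, y is the line along which they close (so a half turn about z gives the same grasp; the last joint's range is limited). The gripper opens to 88 mm and grips with 3 to 60 N. Pads are 18 mm wide; open, the fingers measure 123 mm over their backs; the gripper's body (75 mm by 187 mm) begins 45 mm behind the grasp point.
Start: joints at [-1.372, 0.181, 1.607, -0, 1.354, -0.206], TCP at [226.472, -528.537, 238.714] pointing down, gripper open.
Joint ranges: [-2.99, 2.99], [-0.89, 2.07], [0.3, 2.58], [-1.14, 4.28], [0, 2.63], [-3.12, 3.12]. Speed limits (rad/s): [2.57, 2.57, 3.01, 3.14, 3.14, 3.14].

INTERFACE

Orientations are given as a rotation vector (axis times angle).
In Python, from cell import arm gives the robot as it stands. Calls block until the motion is done:
- arm.move_ptp(position, orientation): joint-space move of the TCP to a pose.
- arm.servo_line(position, rate=150, orientation=None, stop_force=None): straight line of the TCP; orientation=None keeps the orientation; rate is the mean speed in mm/s. With stop_force (N) it stops when the force on the tool has changed by that much, and returns True; else False.
- arm.movej(angles): joint-space move.
- arm.gripper_to(opening, grasp_force=None): finger opening in mm; grasp_force is the grip in N (None keeps the last); returns when the fingers have stopped.
- arm.dwell(seconds).
- arm.ik(position, orientation): joint angles nearest the present ones, or None.
- arm.get_obs(): the state.
- arm.camera(name): name is "scene" or "top" or "wrist"; returns the picture (480x640x3 uint8, red, green, blue); there is no depth.
- arm.camera_model(name): a dict with "mtx" (3x3 intrinsics, pixels), "R" (3x3) and "t" (3): a world point X has camera coordinates R X + t; the wrist camera has in their place "T_tool_cam" (4x4, takes a point from camera to tool coordinates, whose origin is the TCP and whose axes are the flange's). Camera axes: x right, y down, z forward; pixel columns grow to the right and rows downward; lengths in mm; the calibration is good to about 2 mm. A picture is of the moment at which its call begins: read the wrist's pose just before it. camera_model takes no time and is no camera call.
A pose or a line that the arm cannot do raises arm.Unreachable and nothing moves.
- arm.job_done(): hands the job in; it is judged then, once.
Trained networks look in the newest picture that a camera, given by its name, has taken for a name from the list of things; names that differ only in an ending like _2 or _b are one class to them, and where a whole thing is asked for, a point or a joint stands for the part that bears it (a point fixed in the world has none). Each returns a list of dicts, best first, with "conf" (0 to 1); they miss things now and then, are a little off and sometimes report something else, mostly with a low value. They report only what shows in the picture. A call takes as long as a camera call.
- arm.trace(camera, query): "region" (480x640 bool, what is visible of it) and "bbox" ([centre column, centre row, width, height] in pixels, round what is visible of it).
The state is a dict: "t": time; "joints": joint angles; "joint_velocities": joint speeds; "joint_torque": joint torques, N m; "ee_pos": TCP position; "orientation": TCP orientation; "ft_force": force on the tool from outside, world axes, zero at the start; "moment": the same for the moment, N m; "gripper_width": finger opening in mm; "grasp_force": force on a finger pad.
Only numpy, scipy, OpenCV 4.12 (cv2) and the standard library are available. Lean on these libraries where they do the work, as an engineer would, in place of code of your own. Each camera call takes 0.05 s, during which the arm holds its last target. There are 200 camera calls.

## Working session

There is one attempt and no reset: what is moved stays moved. The work goes in short steps, each a Python script; the robot and the scene stay as the last script left them, time stands still between calls to the robot, and variables do not carry over. Pictures are saved under pics/ and viewed, at most 14 in all, crops included, and the job is handed in when it is done.

```bash
mkdir -p pics; ls; python3 - <<'E'
from cell import arm
import cv2,numpy as np
for c in ["scene","top"]:
    im=arm.camera(c); cv2.imwrite(f"pics/{c}0.png",im[:,:,::-1])
    m=arm.camera_model(c); print(c,np.round(m["mtx"],1).tolist(),"C",np.round(-m["R"].T@m["t"]).tolist(), np.round(m["R"],3).tolist())
    for n in ["bottle","cylinder","flask","weight","tray","mat","balance","sieve","beaker","dish"]:
        print(n,[(round(d["conf"],2),np.round(d["bbox"]).tolist()) for d in arm.trace(c,n)][:2])
print(arm.camera_model("wrist"))
o=arm.get_obs();print(o)
E
```

```text
pics
scene [[493.8, 0.0, 324.1], [0.0, 493.8, 236.9], [0.0, 0.0, 1.0]] C [852.0, -509.0, 643.0] [[0.872, 0.489, 0.014], [0.355, -0.612, -0.706], [-0.337, 0.621, -0.708]]
bottle [(0.71, [380.0, 219.0, 36.0, 81.0])]
cylinder [(0.83, [340.0, 233.0, 30.0, 97.0]), (0.48, [248.0, 194.0, 52.0, 50.0])]
flask [(0.97, [353.0, 274.0, 41.0, 83.0]), (0.47, [298.0, 298.0, 33.0, 32.0])]
weight []
tray [(0.81, [349.0, 280.0, 159.0, 142.0])]
mat [(0.92, [352.0, 155.0, 152.0, 81.0])]
balance [(0.61, [149.0, 384.0, 190.0, 175.0])]
sieve [(0.64, [247.0, 193.0, 51.0, 50.0]), (0.51, [339.0, 232.0, 31.0, 95.0])]
beaker [(0.56, [470.0, 194.0, 42.0, 46.0]), (0.28, [300.0, 300.0, 28.0, 27.0])]
dish [(0.6, [341.0, 233.0, 32.0, 96.0])]
top [[438.4, 0.0, 334.9], [0.0, 438.4, 238.5], [0.0, 0.0, 1.0]] C [405.0, 17.0, 871.0] [[-0.003, -1.0, 0.005], [-0.986, 0.002, -0.166], [0.166, -0.006, -0.986]]
bottle [(0.8, [302.0, 187.0, 32.0, 45.0])]
cylinder [(0.93, [338.0, 201.0, 29.0, 48.0])]
flask [(0.55, [366.0, 181.0, 35.0, 43.0])]
weight [(0.58, [337.0, 177.0, 14.0, 13.0])]
tray [(0.57, [337.0, 200.0, 145.0, 106.0])]
m
[... 771 characters left out ...]

{'t': 1.1, 'joints': array([-1.37228578e+00,  1.80784395e-01,  1.60700066e+00, -1.28365229e-06,
        1.35381836e+00, -2.06310294e-01]), 'joint_velocities': array([ 0.00015886, -0.00193615, -0.0004018 ,  0.00105986,  0.00140391,
        0.00112717]), 'joint_torque': array([ 3.05886042e-04, -4.33843338e+01, -3.42172801e+01,  7.03280233e-02,
        3.10044154e-02,  5.55918618e-06]), 'ee_pos': array([ 226.47823848, -528.52927365,  238.72291827]), 'orientation': array([-3.07744595e+00, -6.31556162e-01,  1.90312487e-06]), 'ft_force': array([ 0.05635929,  0.3613751 , -0.54797187]), 'moment': array([-0.00036676, -0.00886312,  0.0110374 ]), 'grasp_force': 0.0, 'gripper_width': 87.74934468525716}
```

View pics/scene0.png

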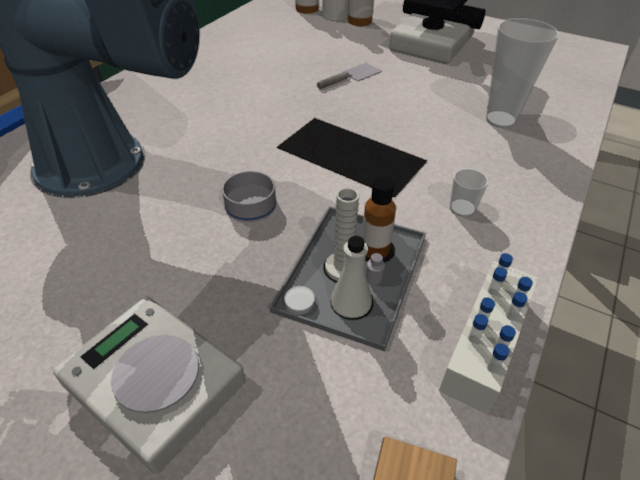

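View pics/top0.png

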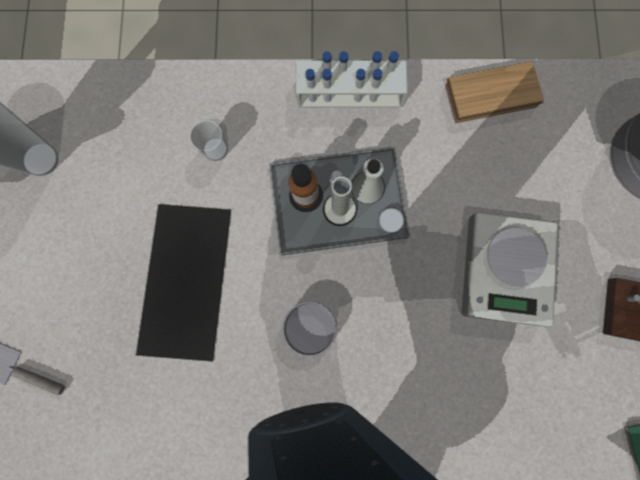

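The scene view shows the bottle at (380,220) on the tray's left pad, the cylinder at (345,235) in the centre and the flask at (352,280) on the right pad. The weight is at (376,262). In the top view the mat is on the left at (184,282) and the balance on the right, with its pan at (517,255). Next I'll locate everything by fitting silhouettes.

```bash
cat > h.py <<'E'
from cell import arm
import cv2,numpy as np
from scipy.spatial.transform import Rotation as Rn
from scipy.optimize import minimize
PROF={"bottle":[(26,0),(26,102),(17,118),(17,150)],"cylinder":[(31,0),(31,10),(17,10),(17,165)],
"flask":[(33,0),(15,82),(15,126),(12,126),(12,140)],"weight":[(15,0),(15,34),(6,34),(6,40),(10,40),(10,52)],
"dish":[(24.5,0),(24.5,15)],"sieve":[(50,0),(50,45)],"pan":[(55,0),(55,2)]}
def cam(name):
    m=arm.camera_model(name)
    if name!="wrist": return m["mtx"],np.array(m["R"]),np.array(m["t"])
    o=arm.get_obs(); T=np.eye(4);T[:3,:3]=Rn.from_rotvec(o["orientation"]).as_matrix();T[:3,3]=o["ee_pos"]
    W=np.linalg.inv(T@m["T_tool_cam"]); return m["mtx"],W[:3,:3],W[:3,3]
def proj(c,P):
    q=np.atleast_2d(P)@c[1].T+c[2]; q=q@c[0].T; return q[:,:2]/q[:,2:]
def unproj(c,uv,z):
    uv=np.atleast_2d(uv); d=np.c_[uv,np.ones(len(uv))]@np.linalg.inv(c[0]).T@c[1]; C=-c[1].T@c[2]
    return (C+d*((z-C[2])/d[:,2])[:,None])[:,:2]
A=np.linspace(0,2*np.pi,40,endpoint=False)
def sil(c,n,x,y,z0):
    S=4; m=np.zeros((480,640),np.uint8); p=PROF[n]
    for (r1,h1),(r2,h2) in zip(p,p[1:]):
        P=np.vstack([np.c_[x+r*np.cos(A),y+r*np.sin(A),np.full(40,z0+h)] for r,h in((r1,h1),(r2,h2))])
        hull=cv2.convexHull((proj(c,P)*16).round().astype(np.int32)); cv2.fillConvexPoly(m,hull,1,shift=4)
    return m>0
def fit(c,reg,n,xy,z0):
    def cost(p):
        s=sil(c,n,*p,z0); return 1-(s&reg).sum()/max(1,(s|reg).sum())
    r=minimize(cost,xy,method="Nelder-Mead",options=dict(initial_simplex=np.array([xy,[xy[0]+12,xy[1]],[xy[0],xy[1]+12]]),xatol=.1,fatol=1e-5))
    return r.x,1-r.fun
def rect(c,reg,z):
    k=cv2.findContours(reg.astype(np.uint8),cv2.RETR_EXTERNAL,cv2.CHAIN_APPROX_NONE)[0]; k=max(k,key=cv2.contourArea)[:,0]
    return cv2.minAreaRect(unproj(c,k,z).astype(np.float32))
def down(a): # tool down, tool x at world angle a
    return (Rn.from_euler("z",a)*Rn.from_euler("x",np.pi)).as_rotvec()
E
python3 - <<'E'
from h import *
c=cam("top"); arm.camera("top")
for n,z in [("tray",14),("mat",3),("balance",54)]:
    r=arm.trace("top",n)[0]["region"]; print(n,rect(c,r,z))
for n,z in [("bottle",4),("cylinder",4),("flask",4),("weight",4),("dish",4),("sieve",0)]:
    d=arm.trace("top",n)[0]; u=unproj(c,d["bbox"][:2],z+20)[0]; print(n,fit(c,d["region"],n,u,z))
for a in (0,np.pi):
  for p in ([480,0,330],[490,0,20],[300,300,150],[550,280,150],[420,-330,80]):
    print(a,p,arm.ik(p,down(a)))
E
```

```text
tray ((628.0875244140625, 6.514923095703125), (192.56607055664062, 260.4398193359375), 7.568558216094971)
mat ((468.6158447265625, 310.2901306152344), (150.84115600585938, 299.7588195800781), 85.16222381591797)
balance ((485.4606018066406, -315.0516052246094), (170.72348022460938, 201.12901306152344), 82.6344985961914)
bottle (array([639.88013015,  71.4639392 ]), np.float64(0.9396709323583181))
cylinder (array([612.37018615,   3.34432605]), np.float64(0.9562554680664916))
flask (array([657.80131048, -54.90459738]), np.float64(0.9494020239190433))
weight (array([674.74489306,   7.60423744]), np.float64(0.2706766917293233))
dish (array([587.56601028, -97.37605792]), np.float64(0.8029739776951673))
sieve (array([375.11823834,  61.89185222]), np.float64(0.9669284828441504))
0 [480, 0, 330] [-2.47949480e-01 -1.02806756e-01  1.71714131e+00 -4.44089210e-16
  1.52725810e+00  1.32284685e+00]
0 [490, 0, 20] [-2.42786325e-01  3.20993913e-01  1.95246515e+00 -4.44089210e-16
  8.68133591e-01  1.32801000e+00]
0 [300, 300, 150] [ 5.04043540e-01 -6.01956473e-02  2.05437678e+00 -4.44089210e-16
  1.14741152e+00  2.07483987e+00]
0 [550, 280, 150] [ 2.78844541e-01  3.61012110e-01  1.57114778e+00 -4.44089210e-16
  1.20943276e+00  1.84964087e+00]
0 [420, -330, 80] [-8.88340967e-01  2.93322944e-01  1.82644916e+00 -4.44089210e-16
  1.02182055e+00  6.82455360e-01]
3.141592653589793 [480, 0, 330] [-0.24794948 -0.10280676  1.71714131  0.          1.5272581  -1.81874581]
3.141592653589793 [490, 0, 20] [-0.24278632  0.32099391  1.95246515  0.          0.86813359 -1.81358265]
3.141592653589793 [300, 300, 150] [ 0.50404354 -0.06019565  2.05437678  0.          1.14741152 -1.06675279]
3.141592653589793 [550, 280, 150] [ 0.27884454  0.36101211  1.57114778  0.          1.20943276 -1.29195179]
3.141592653589793 [420, -330, 80] [-0.88834097  0.29332294  1.82644916  0.          1.02182055 -2.45913729]
```

```bash
cat >> h.py <<'E'
YAW=np.deg2rad(7.57)
E
python3 - <<'E'
from h import *
EST={"bottle":(640,72),"cylinder":(611,4),"flask":(657,-54.5),"weight":(667,11.6),"dish":(587,-97)}
res={}
for i,(p,a) in enumerate([((500,-315,330),YAW),((640,-40,330),YAW),((640,60,330),YAW)]):
    arm.move_ptp(p,down(a)); arm.dwell(.3); c=cam("wrist"); im=arm.camera("wrist"); cv2.imwrite(f"pics/w{i}.png",im[:,:,::-1])
    if i==0:
        d=arm.trace("wrist","balance")[0]; print(rect(c,d["region"],54),d["conf"]); np.save("bal.npy",d["region"])
        g=cv2.cvtColor(im,cv2.COLOR_RGB2GRAY)
        C=cv2.HoughCircles(g,cv2.HOUGH_GRADIENT,1.5,100,param1=100,param2=30,minRadius=45,maxRadius=75); print(C)
        if C is not None:
            for q in C[0][:2]: print("pan",unproj(c,q[:2],65))
        continue
    for n,e in EST.items():
        D=arm.trace("wrist",n)
        if D: print(i,n,round(D[0]["conf"],2),fit(c,D[0]["region"],n,np.array(e,float),4))
    D=arm.trace("wrist","tray"); print(rect(c,D[0]["region"],14)) if D else 0
print(arm.get_obs()["t"])
E
```

```text
((489.86553955078125, -321.57574462890625), (159.13720703125, 198.12322998046875), 82.41621398925781) 0.75
[[[327.75 174.75  54.3 ]
  [542.25 272.25  74.1 ]
  [101.25  48.75  51.  ]
  [ 99.75 422.25  55.2 ]
  [ 69.75 161.25  69.15]]]
pan [[ 511.38525906 -322.42529997]]
pan [[ 436.31085248 -568.43712726]]
1 bottle 0.88 (array([642.79072748,  71.65075473]), np.float64(0.9558251316090639))
1 cylinder 0.57 (array([614.85790597,   2.71429329]), np.float64(0.9609815950920245))
1 flask 0.86 (array([657.33211519, -54.05957716]), np.float64(0.9646017699115044))
1 weight 0.57 (array([669.76782227,  10.02236328]), np.float64(0.8850574712643678))
1 dish 0.76 (array([587.42920709, -98.3034091 ]), np.float64(0.9157266091572661))
((626.1181640625, 92.98294067382812), (64.00856018066406, 106.661376953125), 49.150474548339844)
2 bottle 0.56 (array([643.16884122,  72.48330405]), np.float64(0.9595808383233533))
2 cylinder 0.56 (array([613.9627413,   3.0984247]), np.float64(0.9528708133971292))
2 flask 0.83 (array([658.2460717 , -54.70506006]), np.float64(0.9473550999746899))
2 weight 0.6 (array([669.03134543,  10.51685784]), np.float64(0.8117797695262484))
2 dish 0.69 (array([587.74996853, -98.7941761 ]), np.float64(0.8850424559111691))
((631.8119506835938, 6.2915191650390625), (190.95852661132812, 261.3227844238281), 7.916441440582275)
6.3083
```

View pics/w0.png

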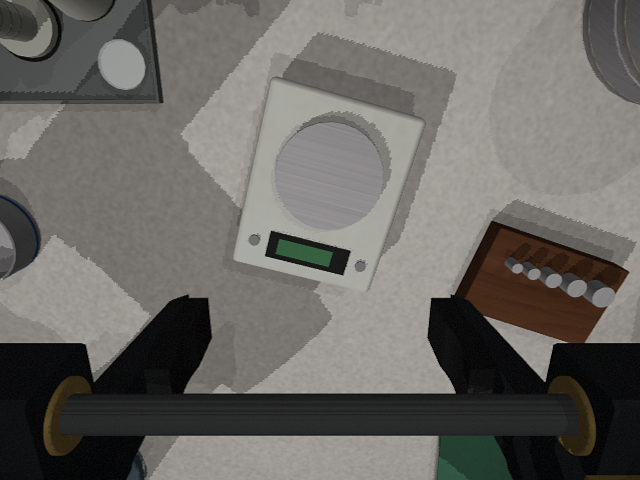

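View pics/w1.png

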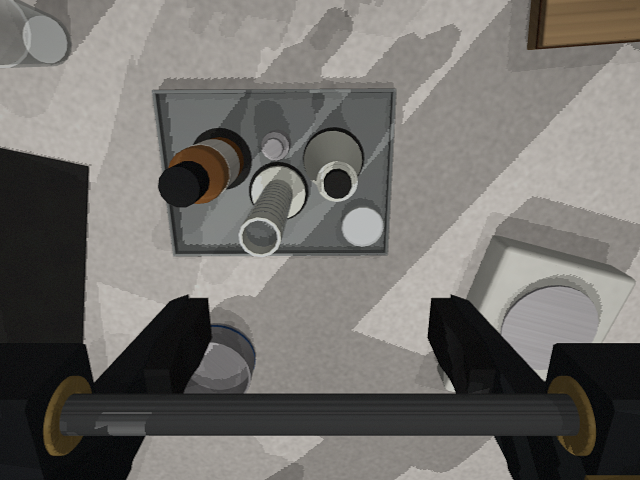

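The wrist view shows the bottle base at (225,150), the cylinder foot at (278,192), the flask base at (333,155) and the weight at (275,145). The fits match the pad layout to within about 2 mm. The pan comes out at about (510.5,-323). I'll start with the bottle.

```bash
cat >> h.py <<'E'
O=down(YAW); UP=185
GR={"bottle":121,"cylinder":122,"flask":90,"weight":4}   # TCP above underside
TR={"bottle":(642.5,72),"cylinder":(614,3),"flask":(657.8,-54.5),"weight":(669.4,10.3)}
MT={"bottle":(380,318),"cylinder":(560,303),"flask":(470,310)}
def pick(n,xy,z0,g=25,up=UP):
    z=z0+GR[n]; arm.gripper_to(64 if n!="weight" else 56,g)
    arm.move_ptp([*xy,z+up],O); arm.servo_line([*xy,z+25],250); arm.servo_line([*xy,z],60)
    arm.gripper_to(0,g); o=arm.get_obs()
    print(n,"grip w",round(o["gripper_width"],1),"f",round(o["grasp_force"],1),np.round(o["ee_pos"],1),"t",round(o["t"],1))
    arm.servo_line([*xy,z+30],80); arm.servo_line([*xy,z+up],250)
def place(n,xy,z0,up=UP,op=64,sf=3):
    z=z0+GR[n]; arm.move_ptp([*xy,z+up],O); arm.servo_line([*xy,z+12],220); arm.servo_line([*xy,z+3],40)
    arm.dwell(.2); hit=arm.servo_line([*xy,z-3],12,stop_force=sf); o=arm.get_obs()
    print(n,"down hit",hit,np.round(o["ee_pos"]-[*xy,z],1),"w",round(o["gripper_width"],1))
    arm.gripper_to(op); arm.servo_line([*xy,z+20],60); arm.servo_line([*xy,z+up],250); print("t",round(arm.get_obs()["t"],1))
def shot(c,f): cv2.imwrite(f"pics/{f}.png",arm.camera(c)[:,:,::-1])
E
python3 - <<'E'
from h import *
pick("bottle",TR["bottle"],4); place("bottle",MT["bottle"],3); shot("scene","s1")
E
```

```text
bottle grip w 33.5 f 25.0 [642.6  72.  125.2] t 9.0
bottle down hit True [0.2 0.2 0.1] w 33.6
t 15.4
```

View pics/s1.png

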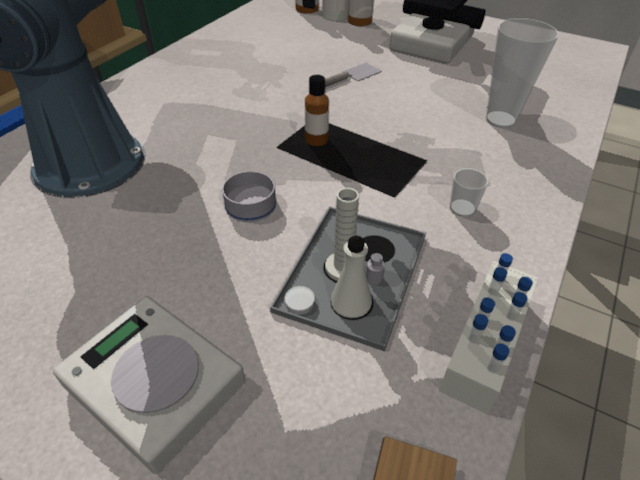

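The bottle stands upright on the mat at (316,140), and the other vessels haven't moved. The cylinder and flask go next, then I'll look again at the weight.

```bash
python3 - <<'E'
from h import *
for n in ("cylinder","flask"): pick(n,TR[n],4); place(n,MT[n],3)
shot("scene","s2")
arm.move_ptp([660,10,250],O); arm.dwell(.3); c=cam("wrist"); shot("wrist","w3")
for d in arm.trace("wrist","weight"): print(d["conf"],d["bbox"],fit(c,d["region"],"weight",np.array([669.4,10.3]),4))
E
```

```text
cylinder grip w 33.8 f 25.0 [614.2   3.1 126.2] t 19.1
cylinder down hit True [0.2 0.2 0.2] w 33.9
t 25.3
flask grip w 28.9 f 25.0 [657.9 -54.3  94.2] t 28.9
flask down hit True [0.2 0.3 0. ] w 28.4
t 35.6
0.65 [324.0, 185.0, 30.8, 38.0] (array([670.17030075,   9.70174079]), np.float64(0.9306930693069307))
0.35 [28.6, 331.2, 52.7, 66.3] (array([669.4,  10.3]), np.float64(0.0))
```

View pics/s2.png

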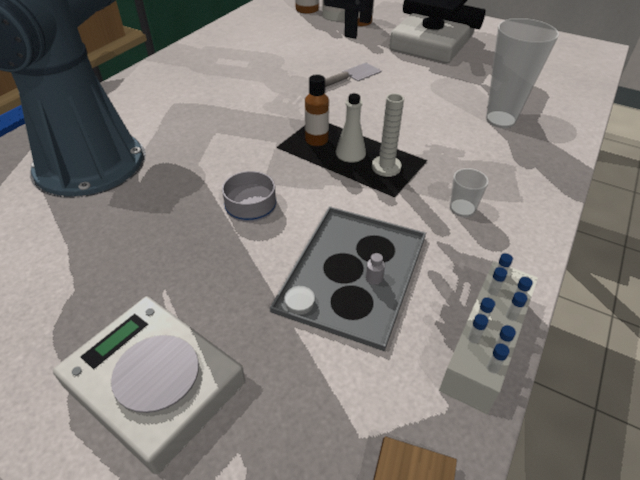

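View pics/w3.png

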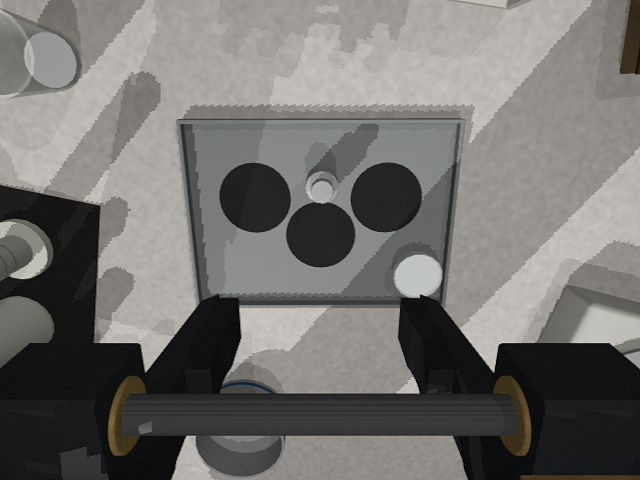

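All three stand on the mat, at (316,140), (351,155) and (387,165). The tray holds only the dish and the weight, which is at (322,187) in the wrist view, i.e. (670,9.8). Now I'll move the weight.

```bash
python3 - <<'E'
from h import *
pick("weight",(670,9.8),4,g=35,up=150)
place("weight",(510.5,-323.3),65,up=120,op=56,sf=2)
arm.move_ptp([470,-330,300],O); arm.dwell(.3); c=cam("wrist"); shot("wrist","w4")
for d in arm.trace("wrist","weight")[:1]: print(d["conf"],d["bbox"],fit(c,d["region"],"weight",np.array([510.5,-323.3]),65))
im=arm.camera("wrist"); m=im.copy()
for z,r,xy in((65,55,(510.5,-323.3)),):
    P=np.c_[xy[0]+r*np.cos(A),xy[1]+r*np.sin(A),np.full(40,z)]; cv2.polylines(m,[proj(c,P).round().astype(np.int32)],True,(255,0,0))
cv2.imwrite("pics/w4.png",m[:,:,::-1])
E
```

```text
weight grip w 29.0 f 35.0 [670.2   9.8   8.2] t 39.9
weight down hit True [ 0.1 -0.1  0.2] w 29.1
t 45.6
0.82 [319.9, 152.0, 36.2, 36.8] (array([ 510.75752139, -323.54590921]), np.float64(0.8899237933954276))
```

View pics/w4.png

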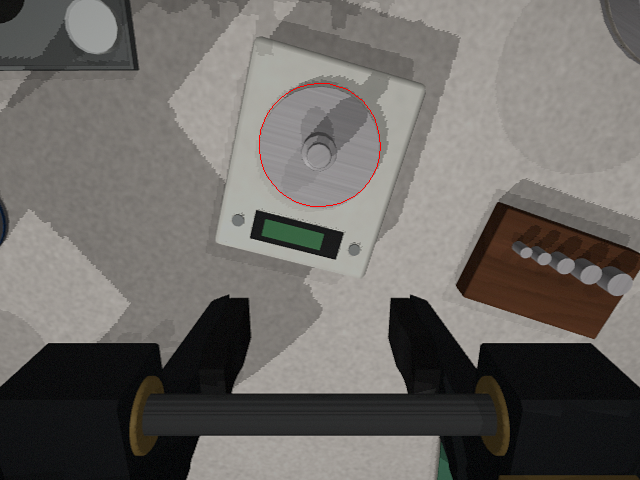

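The weight stands at (319,150), in the middle of the pan; the red model circle overlays the pan's rim. Now the vessels go back.

```bash
python3 - <<'E'
from h import *
for n in ("flask","cylinder","bottle"): pick(n,MT[n],3); place(n,TR[n],4)
for i,p in enumerate([(640,-40,330),(640,60,330)]):
    arm.move_ptp(p,O); arm.dwell(.3); c=cam("wrist"); shot("wrist",f"v{i}")
    for n in ("bottle","cylinder","flask","dish"):
        D=arm.trace("wrist",n)
        if D: print(i,n,round(D[0]["conf"],2),fit(c,D[0]["region"],n,np.array(TR.get(n,(587,-98)),float),4))
arm.move_ptp([400,-150,330],O); shot("scene","s3"); print(arm.get_obs()["t"])
E
```

```text
flask grip w 28.9 f 25.0 [470.1 310.2  93.1] t 51.2
flask down hit True [0.2 0.1 0. ] w 28.6
t 57.9
cylinder grip w 33.8 f 25.0 [560.1 303.1 125.2] t 61.4
cylinder down hit True [ 0.2 -0.1  0.2] w 33.8
t 67.7
bottle grip w 33.4 f 25.0 [380.1 318.1 124.2] t 71.3
bottle down hit True [0.2 0.1 0.1] w 33.1
t 77.7
0 bottle 0.82 (array([643.76708984,  71.61694336]), np.float64(0.9301521438450899))
0 cylinder 0.56 (array([614.76104435,   2.75205821]), np.float64(0.9441176470588235))
0 flask 0.7 (array([657.69237775, -54.79837653]), np.float64(0.9716921119592875))
1 bottle 0.6 (array([643.23448104,  71.67121346]), np.float64(0.9484721390053924))
1 cylinder 0.71 (array([615.1267252 ,   3.87745857]), np.float64(0.9524838012958964))
1 flask 0.84 (array([658.76523619, -55.13039422]), np.float64(0.9410714285714286))
1 dish 0.64 (array([586.7772522 , -99.35223389]), np.float64(0.8756510416666666))
81.0917
```

View pics/s3.png

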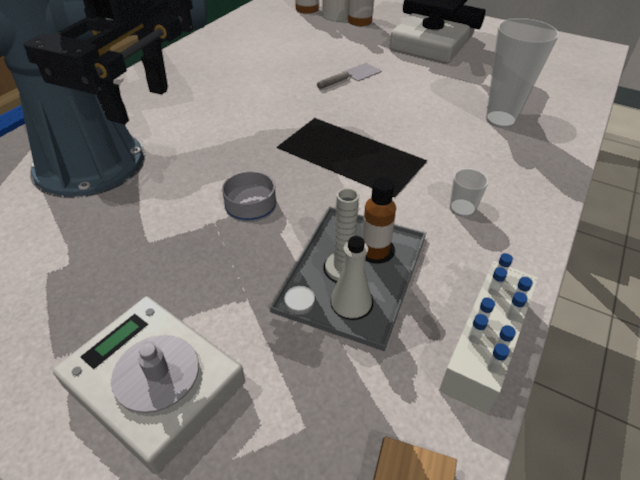

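The vessels are back where they started to within about 1 mm: bottle (380,220), cylinder (345,235), flask (352,280). The weight is on the pan at (152,360), and the sieve, beaker and dish haven't moved.

```bash
python3 -c "
from cell import arm
print(arm.job_done())"
```

```text
the job is handed in; nothing more can be done
None
```

The job is done and handed in at about 81 s: the weight stands in the middle of the balance pan, and the bottle, cylinder and flask are upright in the tray within about 1 mm of their starting spots; the sieve, beaker and dish were left alone.

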